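# Click the letters' collection dial on to its pointer

### The job

Two lobed click dials on the counter show the next collection round; set the one that has the bundle of letters lying behind it (the other has a parcel behind it). With a fingertip flick the lobes of its wheel onward, anticlockwise seen from above, one click at a time and letting it come to rest after each click, until the lobe with the stud rests at the dial's pointer, without running past it. Only light flicks: grip, lift or shove nothing, leave the other dial's setting and everything else on the counter as it is, and finish clear of everything.

Things in the scene. Friction and masses are not known exactly. Their poses are not given: they have to be found in the camera images.
- letters_dial: The dial to set, with the letter bundle behind it: a click dial screwed to the counter. Round grey base, foot 70 mm in radius, flat top 58 mm in radius at height 34 mm; a six-lobed white wheel lies on it. Origin: centre of the underside, on the wheel's upright axis; z up; -x points from the centre to the pointer. At rest one lobe always stands at the pointer.
- letters_hub (a point): centre of the top of the letters wheel, 58 mm above the counter. The wheel lies 38 to 58 mm high: a disc of radius 37 mm (steel cap on it 4.5 mm high) with six straight lobes at every 60 degrees, each 14 mm wide, rounded end at radius 66 mm. Between lobes there is an open gap for a fingertip, about 40 mm wide at radius 55 mm.
- letters_wheel (a joint): turn of the letters wheel, rad, growing anticlockwise seen from above. 0: studded lobe at the pointer; -1.047: one click (60 degrees) still to go; -2.094: two. Starts two to four clicks short of 0. A sprung roller holds it at each multiple of 1.047 (push with 3 to 5 N on a lobe; past half a click it jumps on by itself, ahead of the finger). Stops at -4.72 and 1.6.
- letters_stud (a point): top of the upright dark stud (13 mm thick, 12 mm high) on one lobe of the letters wheel, 54 mm from the axis, 70 mm above the counter. A fingertip that goes along an arc of 60 degrees from the middle of one gap makes one click and ends in the middle of the next gap, touching nothing.
- letters_pointer (a point): inner tip of the pointer of the letters dial, 76 mm from its axis: a dark arrow head on a post outside the lobes, which takes up 76 to 104 mm from the axis and is 60 mm high
- parcels_dial: The other dial, of the same make and size, with a parcel behind it; to be left alone. Same origin and axes as the letters dial.
- parcels_stud (a point): top of the stud on the wheel of the parcels dial, 54 mm from its axis
- letter_bundle: bundle of letters 112x191x37 mm lying flat behind the letters dial (on the side away from the pointer), its centre 155 mm from the dial's; loose. Origin: centre of the underside.
- parcel: cardboard parcel 85x111x43 mm lying behind the parcels dial, its centre 155 mm from the dial's; loose. Origin: centre of the underside.
- label_roll: roll of labels, 63 mm across, 41 mm high, standing loose between and in front of the dials. Origin: centre of the underside.
- rubber_stamp: wooden rubber stamp with a turned handle, 26x64x71 mm, loose at the left. Origin: centre of the underside.
- ink_pad: flat stamp pad tin 71x112x19 mm, loose at the right. Origin: centre of the underside.
- marker: marker pen 135 mm long, 17 mm thick, lying crosswise and loose in front of the label roll. Origin: centre of the underside.

How it is judged:
On the way:
1. the letters wheel rests one click short of the pointer (value of joint letters_wheel between -1.2472 and -0.8472 rad), for 0.2 s.
At the end, for the whole second after the job is handed in: The letters wheel is at rest with its studded lobe at the pointer (within 0.15 rad); the parcels stud is within 30 mm of where it was (a click would move it 54 mm), and every other loose thing within 30 mm (value of joint letters_wheel between -0.15 and 0.15 rad and velocity of joint letters_wheel between -0.1 and 0.1 rad/s and distance of each of parcels_stud, letter_bundle, parcel, label_roll, rubber_stamp, ink_pad, marker from where it was at the start of the episode below 0.03 m); the robot touches nothing.
It fails at once if the letters wheel ran past the pointer by more than half a click (value of joint letters_wheel above 0.7 rad).
It fails at once if the parcels dial's wheel was turned (distance of parcels_stud from where it was at the start of the episode above 0.04 m).
It fails at once if a dial was gripped or pushed hard (more than 22 N from the fingers) (contact force between the fingers and letters_dial above 22 N or contact force between the fingers and parcels_dial above 22 N).
It fails at once if another loose thing was moved by more than 30 mm, or lifted (distance of any of letter_bundle, parcel, label_roll, rubber_stamp, ink_pad, marker from where it was at the start of the episode above 0.03 m or height (world z) of any of letter_bundle, parcel, label_roll, rubber_stamp, ink_pad, marker above 0.02 m).
It also fails if it takes over 72 s, if anything falls off the work surface, if the arm or the gripper's body presses on something with over 40 N, if the wrist force passes 120 N, or if a joint passes its speed limit or range.

### The arm

A 7-joint arm with a two-finger parallel gripper is mounted at the origin on a cart in front of the work surface, level with it; the furniture and walls round the work are solid. World frame = base frame: x ahead of the robot, y to its left, z up, the work surface at z = 0. Lengths are in m, angles in rad, forces in N, time in s.
With the tool pointing down it reaches from about 0.4 to 0.875 m from the base axis. Payload 6.5 kg.
Tool frame: the origin (TCP) lies midway between the tips of the shut fingers; the grasp point (between the pads) lies 19 mm behind it (env.tcp_to_grasp is the distance from the TCP to the grasp point, in m); z points along the fingers, y is the direction in which the jaws open and shut (so a half turn about z gives the same grasp; the last joint's range is limited). The gripper opens to 88 mm and grips with 3 to 60 N. Pads are 18 mm wide; open, the fingers measure 123 mm over their backs; the gripper's body (75 mm by 187 mm) begins 45 mm behind the grasp point.
Start: joints at [-1.217, 0.536, -0.004, 1.538, 0.003, 1.067, -0.071], TCP at [0.265, 0.594, 0.239] pointing down, gripper open.
Joint ranges: [-2.7, 2.7], [-0.37, 2.16], [-1.27, 1.26], [0.24, 2.4], [-1.31, 4.45], [0.19, 1.91], [-2.76, 2.76]. Speed limits (rad/s): [2.39, 2.39, 3.14, 3.14, 3.14, 3.14, 3.14].

### API

Orientations are given as a rotation vector (axis times angle).
In Python, from workcell import env gives the robot as it stands. The module is installed in compiled form; this text tells all that it offers.
- The arm moves only by the shell command python3 -m handwheel 'ROWS' [FORCE]. ROWS is JSON, a list of rows, each an object with "angular": the turn, a rotation vector about the tool's x, y, z in degrees, a list of three; "travel": the shift along the tool's x, y, z in m, a list of three; "claw": the gripper's target within -1 to 1 (fully open at 1, half-way at 0, shut at -1). In form: [{"angular": [wx, wy, wz], "travel": [dx, dy, dz], "claw": claw}, ...]. A call has 1 to 20 rows; each row shifts and turns the commanded pose from where the row before left it, along the tool's axes as they then stand; what a row does not reach is not made up. A row lasts 1/12 s, in which the tool goes at most 41.7 mm and 7.16 degrees, less where a joint would pass 70% of its speed; a pose out of reach is approached as far as the arm can. A call with a gripper value outside its range is refused whole. The fingers move at their own pace and stop on an object; FORCE is the grip in N (left out, the last holds). Time passes only in rows, so rows that do not move let the fingers close. It gives the time, the measured TCP pose, the force and the opening at its end, in the units of the state.
- env.state(): the state, without advancing time (a new reading comes with each control period).
- env.camera(name): name is "side" or "top"; returns a dict with "color" (384x512x3 uint8, blue, green, red), "fx", "fy", "cx", "cy" (pixels), "pose" (4x4, takes a point from camera to world coordinates). Camera axes: x right, y down, z forward; pixel columns grow to the right and rows downward; lengths in m; the calibration is good to about 2 mm. A picture is of the moment at which its call begins. There is no depth.
- env.hand_in(): hands the job in, once; it reports no verdict.
The state is a dict: "time": time; "joint_pos": joint angles; "joint_vel": joint speeds; "joint_efforts": joint torques, N m; "tcp_pos": TCP position; "ee_rot": TCP orientation; "force": force on the tool from outside, world axes, zero at the start; "ft_torque": the same for the moment, N m; "gripper_width": finger opening in m.
Only numpy, scipy, OpenCV 4.12 (cv2) and the standard library are available. Lean on these libraries where they do the work, as an engineer would, in place of code of your own. Each camera call takes 0.05 s, during which the arm holds its last target.

## Working session

There is one attempt and no reset: what is moved stays moved. The work goes in short steps, Python scripts to look and compute and a shell command to move; the robot and the scene stay as the last step left them, time stands still between calls to the robot, and variables do not carry over. Pictures are saved under pics/ and viewed, and the job is handed in when it is done.

```bash
mkdir -p pics; python3 - <<'E'
from workcell import env
import cv2,numpy as np
s=env.state();print(s)
for n in("side","top"):
    c=env.camera(n);cv2.imwrite(f"pics/{n}0.png",c["color"]);print(n,c["fx"],c["fy"],c["cx"],c["cy"],np.round(c["pose"],4).tolist())
E
```

```text
{'time': 0.0, 'joint_pos': array([-1.21718271,  0.53715784, -0.00446084,  1.53881669,  0.00262326,
        1.06728035, -0.07121568]), 'joint_vel': array([-0.00107215,  0.00029109, -0.00051769,  0.000778  , -0.00095503,
        0.00057921, -0.00073597]), 'joint_efforts': array([-6.44675420e-04, -5.70967805e+01,  9.90325324e-01, -2.51600862e+01,
       -5.63141517e-02,  1.79721887e-02,  1.54870177e-04]), 'tcp_pos': array([0.26470351, 0.59302185, 0.23786626]), 'ee_rot': array([-6.54431674e-01, -3.07245171e+00,  2.57955680e-03]), 'force': array([ 0.44808449,  0.62086069, -0.49149478]), 'ft_torque': array([ 0.01862424,  0.01480291, -0.014934  ]), 'gripper_width': 0.08813660163729727}
side 482.1692130926352 482.1692130926352 261.60473191876116 196.54448292692064 [[-0.0126, -0.411, 0.9115, -0.7416], [-0.9998, -0.0059, -0.0165, 0.0313], [0.0121, -0.9116, -0.4109, 0.6612], [0.0, 0.0, 0.0, 1.0]]
top 489.70763448067277 489.70763448067277 253.21551301982603 194.69470566681707 [[-0.0126, -0.9824, 0.1865, 0.2863], [-0.9999, 0.0124, -0.002, -0.0013], [-0.0004, -0.1865, -0.9824, 1.3055], [0.0, 0.0, 0.0, 1.0]]
```

View pics/top0.png

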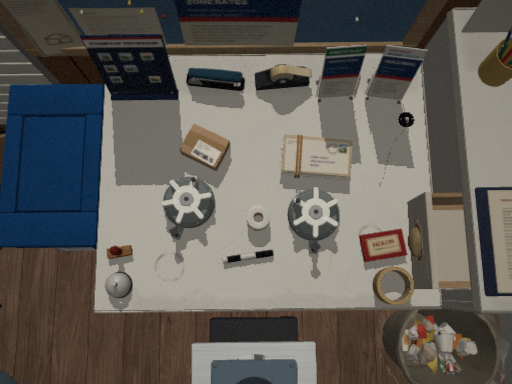

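View pics/side0.png

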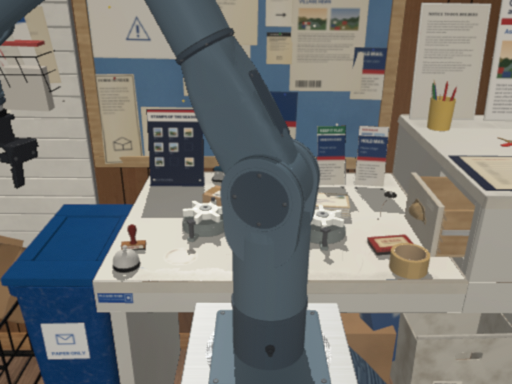

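The top view shows the letters dial at about (315,214), with the bundle behind it at (317,157) and the pointer at (314,247). The parcels dial is at (188,202). I'll zoom in.

```bash
python3 - <<'E'
import cv2
im=cv2.imread("pics/top0.png")
cv2.imwrite("pics/z0.png",cv2.resize(im[175:265,270:370],None,fx=6,fy=6,interpolation=cv2.INTER_CUBIC))
im=cv2.imread("pics/side0.png")
cv2.imwrite("pics/z1.png",cv2.resize(im[190:260,290:370],None,fx=6,fy=6,interpolation=cv2.INTER_CUBIC))
E
```

```text
(no output)
```

View pics/z0.png

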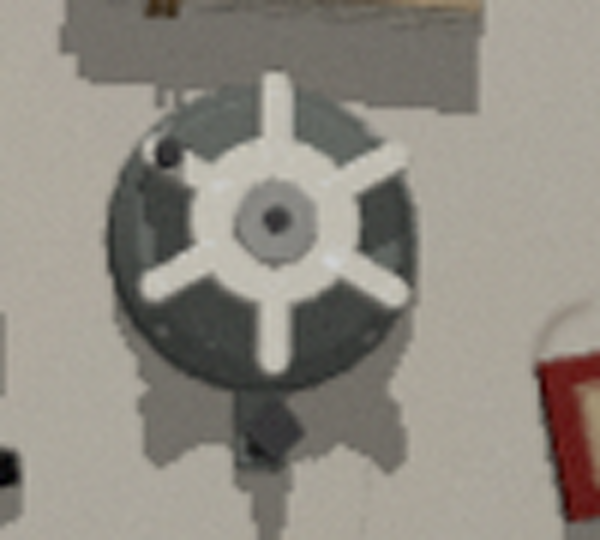

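View pics/z1.png

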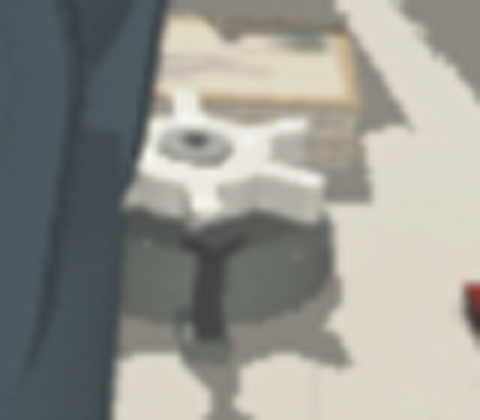

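```bash
cat > h.py <<'E'
from workcell import env
import cv2,numpy as np
def ray(c,u,v,z):
    p=c["pose"];d=p[:3,:3]@np.array([(u-c["cx"])/c["fx"],(v-c["cy"])/c["fy"],1]);o=p[:3,3]
    return (o+d*(z-o[2])/d[2])[:2]
def proj(c,P):
    q=np.linalg.inv(c["pose"])@np.r_[P,1];return c["cx"]+c["fx"]*q[0]/q[2],c["cy"]+c["fy"]*q[1]/q[2]
def wheel(c,w=(275,355,170,240)):
    u0,u1,v0,v1=w
    hsv=cv2.cvtColor(c["color"],cv2.COLOR_BGR2HSV);g=hsv[...,2]
    return g
E
python3 - <<'E'
from h import *
c=env.camera("top")
# zoom px -> image px (centre of cubic resize)
f=lambda x,y:(270+(x+.5)/6-.5,175+(y+.5)/6-.5)
h=ray(c,*f(275,220),.0625);print("hub",h)
tips=[ray(c,*f(*t),.058) for t in[(277,72),(406,150),(406,300),(273,374),(143,296),(148,148)]]
print(np.mean(tips,0))
for t in tips:
    d=t-h;print(np.hypot(*d),np.degrees(np.arctan2(d[1],d[0])))
s=ray(c,*f(168,152),.070);d=s-h;print("stud",s,np.hypot(*d),np.degrees(np.arctan2(d[1],d[0])))
E
```

```text
hub [ 0.47697005 -0.16289179]
[ 0.47652601 -0.16365072]
0.06565084461056266 -3.323459712454726
0.06569419441521637 -62.33817368831248
0.06519946072248707 -122.0159828504183
0.06554764791314098 177.66768399795677
0.0650907100822873 118.86976565292403
0.06236368110694851 58.286323700243756
stud [ 0.50575955 -0.11728774] 0.053931117202959344 57.73608512505483
```

Centre is at (0.477,-0.163), lobes at -2.3°+60k, and the stud at 57.7° while the pointer is at 177.7°, so there are two clicks to go. I'll enter the gap at -92.3° (the -y side) with the fingers shut.

```bash
python3 -m handwheel '[{"angular":[0,0,0],"travel":[-0.0264,-0.0148,0],"claw":-1},{"angular":[0,0,0],"travel":[-0.0264,-0.0148,0],"claw":-1},{"angular":[0,0,0],"travel":[-0.0264,-0.0148,0],"claw":-1},{"angular":[0,0,0],"travel":[-0.0264,-0.0148,0],"claw":-1},{"angular":[0,0,0],"travel":[-0.0264,-0.0148,0],"claw":-1},{"angular":[0,0,0],"travel":[-0.0264,-0.0148,0],"claw":-1},{"angular":[0,0,0],"travel":[-0.0264,-0.0148,0],"claw":-1},{"angular":[0,0,0],"travel":[-0.0264,-0.0148,0],"claw":-1},{"angular":[0,0,0],"travel":[-0.0264,-0.0148,0],"claw":-1},{"angular":[0,0,0],"travel":[-0.0264,-0.0148,0],"claw":-1},{"angular":[0,0,0],"travel":[-0.0264,-0.0148,0],"claw":-1},{"angular":[0,0,0],"travel":[-0.0264,-0.0148,0],"claw":-1}]'
python3 -m handwheel '[{"angular":[0,0,0],"travel":[-0.0132,-0.030,0],"claw":-1},{"angular":[0,0,0],"travel":[-0.0132,-0.030,0],"claw":-1},{"angular":[0,0,0],"travel":[-0.0132,-0.030,0],"claw":-1},{"angular":[0,0,0],"travel":[-0.0132,-0.030,0],"claw":-1},{"angular":[0,0,0],"travel":[-0.0132,-0.030,0],"claw":-1},{"angular":[0,0,0],"travel":[-0.0132,-0.030,0],"claw":-1},{"angular":[0,0,0],"travel":[-0.0132,-0.030,0],"claw":-1},{"angular":[0,0,0],"travel":[-0.0132,-0.030,0],"claw":-1},{"angular":[0,0,0],"travel":[-0.0132,-0.030,0],"claw":-1},{"angular":[0,0,0],"travel":[-0.0132,-0.030,0],"claw":-1},{"angular":[0,0,0],"travel":[-0.0132,-0.030,0],"claw":-1},{"angular":[0,0,0],"travel":[-0.0132,-0.030,0],"claw":-1},{"angular":[0,0,0],"travel":[-0.0132,-0.030,0],"claw":-1},{"angular":[0,0,0],"travel":[-0.0132,-0.030,0],"claw":-1},{"angular":[0,0,0],"travel":[-0.0132,-0.030,0],"claw":-1},{"angular":[0,0,0],"travel":[-0.0132,-0.030,0],"claw":-1}]'
python3 -c "
from workcell import env;print(env.state())"
```

```text
time: 1.15
tcp_pos: [0.4824, 0.3009, 0.2386]
ee_rot: [-0.655, -3.072, 0.0]
force: [0.2, -0.2, 0.2]
gripper_width: 0.0103
time: 2.48
tcp_pos: [0.4787, -0.2236, 0.2387]
ee_rot: [-0.654, -3.073, -0.0]
force: [0.9, -0.5, 0.4]
gripper_width: 0.0006
{'time': 2.4833, 'joint_pos': array([ 0.08852464,  0.33750006,  0.32689093,  1.8759062 , -0.1313114 ,
        0.94910672,  1.62607962]), 'joint_vel': array([ 0.64561639,  0.29131286,  0.14325683, -0.37659279, -0.15268815,
        0.11950438,  0.83004415]), 'joint_efforts': array([-3.30035314e+00, -4.41089344e+01,  3.84088352e+00, -2.13598466e+01,
        3.12689608e-01,  1.70315139e-02, -1.07699174e+00]), 'tcp_pos': array([ 0.4786742 , -0.22361898,  0.23865498]), 'ee_rot': array([-6.54350246e-01, -3.07253201e+00, -2.23963079e-04]), 'force': array([ 0.9438545 , -0.50921532,  0.3944436 ]), 'ft_torque': array([ 0.0006536 , -0.01529961,  0.02337126]), 'gripper_width': 0.0006494812015130575}
```

```bash
python3 -m handwheel '[{"angular":[0,0,7],"travel":[0,0,0],"claw":-1},{"angular":[0,0,7],"travel":[0,0,0],"claw":-1},{"angular":[0,0,7],"travel":[0,0,0],"claw":-1},{"angular":[0,0,7],"travel":[0,0,0],"claw":-1},{"angular":[0,0,7],"travel":[0,0,0],"claw":-1},{"angular":[0,0,7],"travel":[0,0,0],"claw":-1},{"angular":[0,0,7],"travel":[0,0,0],"claw":-1},{"angular":[0,0,7],"travel":[0,0,0],"claw":-1},{"angular":[0,0,7],"travel":[0,0,0],"claw":-1},{"angular":[0,0,7],"travel":[0,0,0],"claw":-1},{"angular":[0,0,7],"travel":[0,0,0],"claw":-1},{"angular":[0,0,7],"travel":[0,0,0],"claw":-1},{"angular":[0,0,7],"travel":[0,0,0],"claw":-1},{"angular":[0,0,7],"travel":[0,0,0],"claw":-1},{"angular":[0,0,7],"travel":[0,0,0],"claw":-1},{"angular":[0,0,7],"travel":[0,0,0],"claw":-1},{"angular":[0,0,7],"travel":[0,0,0],"claw":-1},{"angular":[0,0,7],"travel":[0,0,0],"claw":-1},{"angular":[0,0,7],"travel":[0,0,0],"claw":-1},{"angular":[0,0,7],"travel":[0,0,0],"claw":-1}]'
python3 -m handwheel '[{"angular":[0,0,6.1],"travel":[0,0,0],"claw":-1},{"angular":[0,0,6.1],"travel":[0,0,0],"claw":-1},{"angular":[0,0,6.1],"travel":[0,0,0],"claw":-1},{"angular":[0,0,0],"travel":[0,0,0],"claw":-1},{"angular":[0,0,0],"travel":[0,0,0],"claw":-1}]'
cat >> h.py <<'E'
from scipy.spatial.transform import Rotation as Ro
C=np.array([.4768,-.1632])
def where(az,R=.062,z=None):
    s=env.state();r=Ro.from_rotvec(s["ee_rot"]).as_matrix();a=np.radians(az)
    t=C+R*np.array([np.cos(a),np.sin(a)]);d=np.r_[t-s["tcp_pos"][:2],0 if z is None else z-s["tcp_pos"][2]]
    rel=s["tcp_pos"][:2]-C
    print("t",s["time"],"tcp",s["tcp_pos"].round(4),"az/R",np.degrees(np.arctan2(rel[1],rel[0])).round(1),np.hypot(*rel).round(4),"toolY az",np.degrees(np.arctan2(r[1,1],r[0,1])).round(2),"tool shift",(r.T@d).round(4),"j7",s["joint_pos"][6].round(2),"F",s["force"].round(1))
E
python3 - <<'E'
from h import *
where(-92.3,z=.046)
E
```

```text
time: 4.15
tcp_pos: [0.479, -0.2219, 0.2386]
ee_rot: [-3.112, -0.427, 0.0]
force: [-0.5, -0.0, -0.0]
gripper_width: 0.0002
time: 4.57
tcp_pos: [0.479, -0.222, 0.2385]
ee_rot: [3.141, -0.059, -0.001]
force: [-0.8, -0.3, -0.5]
gripper_width: 0.0003
t 4.5667 tcp [ 0.479  -0.222   0.2385] az/R -87.8 0.0588 toolY az -92.16 tool shift [-0.0045  0.0033  0.1926] j7 -0.82 F [-0.8 -0.3 -0.5]
```

Correct laterally, go down to just above the wheel, and look.

```bash
python3 -m handwheel '[{"angular":[0,0,0],"travel":[-0.0045,0.0033,0.02],"claw":-1},{"angular":[0,0,0],"travel":[0,0,0.03],"claw":-1},{"angular":[0,0,0],"travel":[0,0,0.03],"claw":-1},{"angular":[0,0,0],"travel":[0,0,0.03],"claw":-1},{"angular":[0,0,0],"travel":[0,0,0.03],"claw":-1},{"angular":[0,0,0],"travel":[0,0,0.015],"claw":-1},{"angular":[0,0,0],"travel":[0,0,0],"claw":-1},{"angular":[0,0,0],"travel":[0,0,0],"claw":-1}]'
python3 - <<'E'
from h import *
where(-92.3,z=.046)
for n in("top","side"):
    c=env.camera(n)
    u,v=proj(c,[.477,-.2,.06]);u=int(u);v=int(v)
    print(n,u,v)
    cv2.imwrite(f"pics/{n}1.png",cv2.resize(c["color"][v-60:v+60,u-70:u+70],None,fx=5,fy=5,interpolation=cv2.INTER_CUBIC))
E
```

```text
time: 5.23
tcp_pos: [0.4741, -0.2253, 0.0836]
ee_rot: [-3.141, 0.062, 0.002]
force: [-0.0, -0.3, 0.7]
gripper_width: 0.0006
t 5.2333 tcp [ 0.4741 -0.2253  0.0836] az/R -92.5 0.0622 toolY az -92.25 tool shift [ 0.0002 -0.0002  0.0376] j7 -0.63 F [-0.  -0.3  0.7]
top 329 211
side 335 213
```

View pics/top1.png

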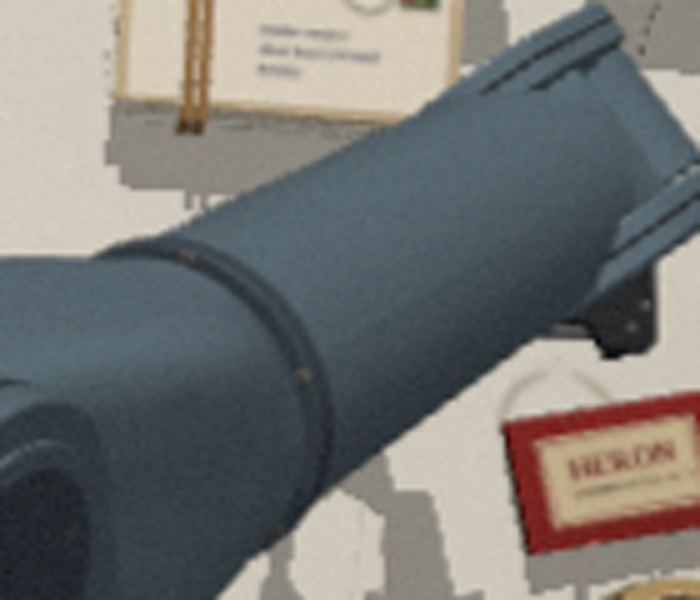

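View pics/side1.png

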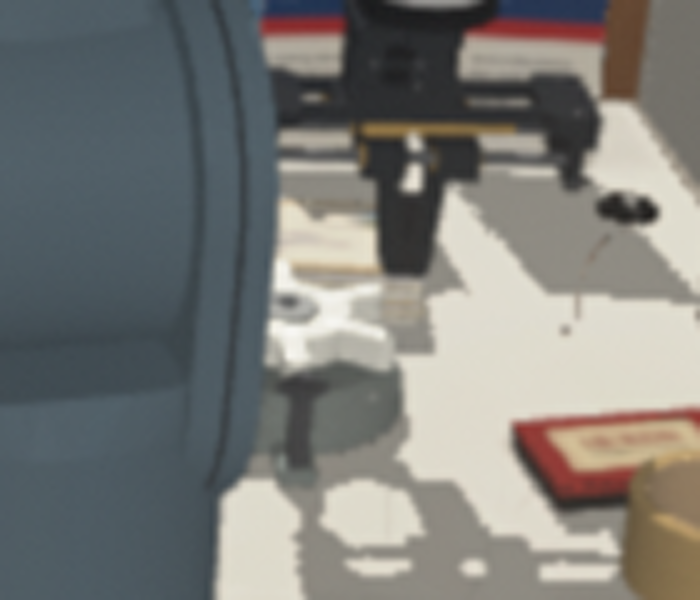

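Side view: the shut fingertips, with their light ends at crop (402,298), hang clear above the right-hand gap. They are only about 20 mm wide radially, so I'll use a radius of 57 mm. Top view is blocked by the forearm. Descending.

```bash
python3 -m handwheel '[{"angular":[0,0,0],"travel":[0,-0.005,0.007],"claw":-1},{"angular":[0,0,0],"travel":[0,0,0.01],"claw":-1},{"angular":[0,0,0],"travel":[0,0,0.01],"claw":-1},{"angular":[0,0,0],"travel":[0,0,0.01],"claw":-1},{"angular":[0,0,0],"travel":[0,0,0],"claw":-1},{"angular":[0,0,0],"travel":[0,0,0],"claw":-1}]'
python3 - <<'E'
from h import *
where(-92.3,R=.057,z=.046)
E
```

```text
time: 5.83
tcp_pos: [0.474, -0.2202, 0.046]
ee_rot: [-3.141, 0.065, 0.002]
force: [-1.0, -0.8, 0.5]
gripper_width: 0.0002
t 5.8333 tcp [ 0.474  -0.2202  0.046 ] az/R -92.8 0.0571 toolY az -92.36 tool shift [ 0.0005 -0.0001 -0.0001] j7 -0.59 F [-1.  -0.8  0.5]
```

```bash
python3 -m handwheel '[{"angular":[0,0,-3],"travel":[0.003,-0.0001,0],"claw":-1},{"angular":[0,0,-3],"travel":[0.003,-0.0001,0],"claw":-1},{"angular":[0,0,-3],"travel":[0.003,-0.0001,0],"claw":-1},{"angular":[0,0,-3],"travel":[0.003,-0.0001,0],"claw":-1},{"angular":[0,0,-3],"travel":[0.003,-0.0001,0],"claw":-1},{"angular":[0,0,-3],"travel":[0.003,-0.0001,0],"claw":-1},{"angular":[0,0,-3],"travel":[0.003,-0.0001,0],"claw":-1},{"angular":[0,0,-3],"travel":[0.003,-0.0001,0],"claw":-1},{"angular":[0,0,-3],"travel":[0.003,-0.0001,0],"claw":-1},{"angular":[0,0,-3],"travel":[0.003,-0.0001,0],"claw":-1}]'
python3 - <<'E'
from h import *
where(-62.3,R=.057,z=.046)
E
```

```text
time: 6.67
tcp_pos: [0.5021, -0.2159, 0.047]
ee_rot: [3.048, 0.751, -0.003]
force: [-2.9, -4.6, 0.5]
gripper_width: 0.0006
t 6.6667 tcp [ 0.5021 -0.2159  0.047 ] az/R -64.3 0.0585 toolY az -62.32 tool shift [ 0.0021 -0.0015  0.001 ] j7 -0.23 F [-2.9 -4.6  0.5]
```

```bash
python3 -m handwheel '[{"angular":[0,0,-3],"travel":[0.003,-0.0002,0],"claw":-1},{"angular":[0,0,-3],"travel":[0.003,-0.0002,0],"claw":-1},{"angular":[0,0,-3],"travel":[0.003,-0.0002,0],"claw":-1},{"angular":[0,0,-3],"travel":[0.003,-0.0002,0],"claw":-1},{"angular":[0,0,-3],"travel":[0.003,-0.0002,0],"claw":-1},{"angular":[0,0,-3],"travel":[0.003,-0.0002,0],"claw":-1},{"angular":[0,0,-3],"travel":[0.003,-0.0002,0],"claw":-1},{"angular":[0,0,-3],"travel":[0.003,-0.0002,0],"claw":-1},{"angular":[0,0,-3],"travel":[0.003,-0.0002,0],"claw":-1},{"angular":[0,0,-3],"travel":[0.003,-0.0002,0],"claw":-1},{"angular":[0,0,0],"travel":[0,0,0],"claw":-1},{"angular":[0,0,0],"travel":[0,0,0],"claw":-1},{"angular":[0,0,0],"travel":[0,0,0],"claw":-1},{"angular":[0,0,0],"travel":[0,0,0],"claw":-1},{"angular":[0,0,0],"travel":[0,0,0],"claw":-1},{"angular":[0,0,0],"travel":[0,0,0],"claw":-1}]'
python3 - <<'E'
from h import *
where(-32.3,R=.057,z=.046)
for n in("top","side"):
    c=env.camera(n)
    u,v=proj(c,[.477,-.17,.06]);u=int(u);v=int(v)
    cv2.imwrite(f"pics/{n}2.png",cv2.resize(c["color"][v-50:v+50,u-60:u+60],None,fx=6,fy=6,interpolation=cv2.INTER_CUBIC))
E
```

```text
time: 8.0
tcp_pos: [0.5245, -0.1927, 0.0467]
ee_rot: [2.753, 1.514, -0.0]
force: [-0.6, 0.5, -0.8]
gripper_width: 0.0001
t 8.0 tcp [ 0.5245 -0.1927  0.0467] az/R -31.7 0.0561 toolY az -32.39 tool shift [-0.0006  0.0009  0.0007] j7 0.12 F [-0.6  0.5 -0.8]
```

View pics/top2.png

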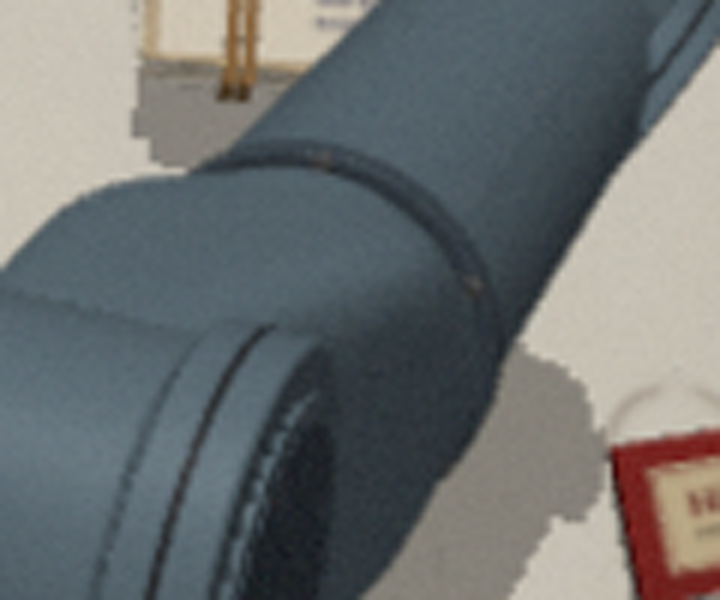

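View pics/side2.png

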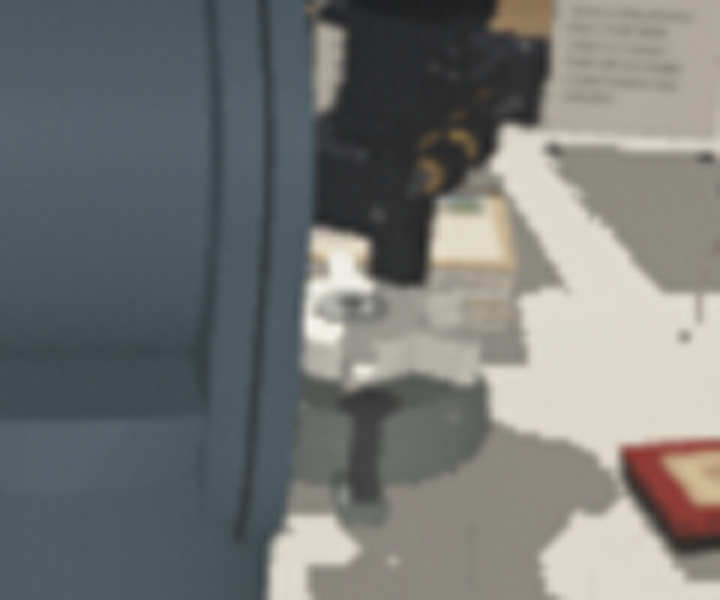

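Wheel force is zero and a lobe stands at the pointer (crop (360,375)), but the arm hides the stud. I'll lift and back away leftwards to check how far the wheel turned before the final click.

```bash
python3 -m handwheel '[{"angular":[0,0,0],"travel":[0,0,-0.01],"claw":-1},{"angular":[0,0,0],"travel":[0,0,-0.02],"claw":-1},{"angular":[0,0,0],"travel":[0,0,-0.04],"claw":-1},{"angular":[0,0,0],"travel":[0,0,-0.04],"claw":-1},{"angular":[0,0,0],"travel":[0,0,-0.04],"claw":-1},{"angular":[0,0,0],"travel":[0.0317,-0.02,0],"claw":-1},{"angular":[0,0,0],"travel":[0.0317,-0.02,0],"claw":-1},{"angular":[0,0,0],"travel":[0.0317,-0.02,0],"claw":-1},{"angular":[0,0,0],"travel":[0.0317,-0.02,0],"claw":-1},{"angular":[0,0,0],"travel":[0.0317,-0.02,0],"claw":-1},{"angular":[0,0,0],"travel":[0.0317,-0.02,0],"claw":-1},{"angular":[0,0,0],"travel":[0.0317,-0.02,0],"claw":-1},{"angular":[0,0,0],"travel":[0.0317,-0.02,0],"claw":-1},{"angular":[0,0,0],"travel":[0.0317,-0.02,0],"claw":-1},{"angular":[0,0,0],"travel":[0.0317,-0.02,0],"claw":-1},{"angular":[0,0,0],"travel":[0.0317,-0.02,0],"claw":-1},{"angular":[0,0,0],"travel":[0.0317,-0.02,0],"claw":-1}]'
python3 - <<'E'
from h import *
where(-32.3,R=.057,z=.09)
c=env.camera("top");cv2.imwrite("pics/top3.png",c["color"])
cv2.imwrite("pics/z3.png",cv2.resize(c["color"][175:265,270:370],None,fx=6,fy=6,interpolation=cv2.INTER_CUBIC))
E
```

```text
time: 9.52
tcp_pos: [0.5251, 0.259, 0.1976]
ee_rot: [-2.753, -1.514, -0.001]
force: [0.9, -0.5, 0.1]
gripper_width: 0.0005
t 9.5167 tcp [0.5251 0.259  0.1976] az/R 83.5 0.425 toolY az -32.37 tool shift [-0.3825  0.2422  0.1075] j7 -0.84 F [ 0.9 -0.5  0.1]
```

View pics/z3.png

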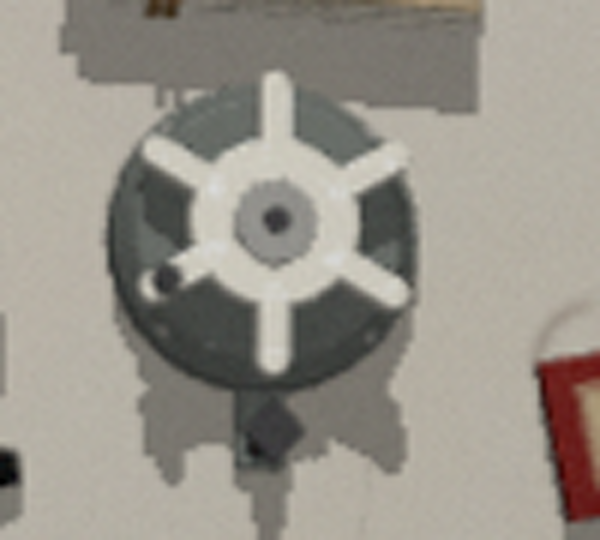

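View pics/top3.png

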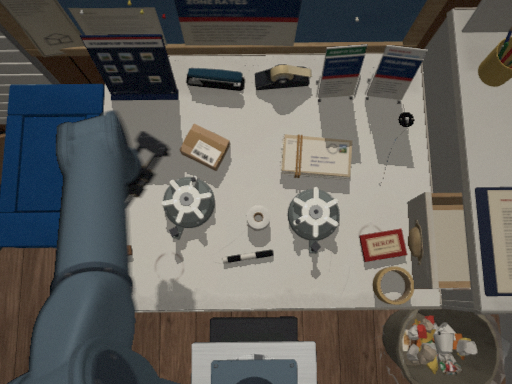

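Exactly one click: the stud is now at crop (166,280), about 118°, with one click to go. Going back over the same gap at -32.3°.

```bash
python3 -m handwheel '[{"angular":[0,0,0],"travel":[-0.0319,0.0202,0],"claw":-1},{"angular":[0,0,0],"travel":[-0.0319,0.0202,0],"claw":-1},{"angular":[0,0,0],"travel":[-0.0319,0.0202,0],"claw":-1},{"angular":[0,0,0],"travel":[-0.0319,0.0202,0],"claw":-1},{"angular":[0,0,0],"travel":[-0.0319,0.0202,0],"claw":-1},{"angular":[0,0,0],"travel":[-0.0319,0.0202,0],"claw":-1},{"angular":[0,0,0],"travel":[-0.0319,0.0202,0],"claw":-1},{"angular":[0,0,0],"travel":[-0.0319,0.0202,0],"claw":-1},{"angular":[0,0,0],"travel":[-0.0319,0.0202,0],"claw":-1},{"angular":[0,0,0],"travel":[-0.0319,0.0202,0],"claw":-1},{"angular":[0,0,0],"travel":[-0.0319,0.0202,0],"claw":-1},{"angular":[0,0,0],"travel":[-0.0319,0.0202,0],"claw":-1},{"angular":[0,0,0],"travel":[0,0,0.03],"claw":-1},{"angular":[0,0,0],"travel":[0,0,0.03],"claw":-1},{"angular":[0,0,0],"travel":[0,0,0.03],"claw":-1},{"angular":[0,0,0],"travel":[0,0,0.02],"claw":-1},{"angular":[0,0,0],"travel":[0,0,0],"claw":-1},{"angular":[0,0,0],"travel":[0,0,0],"claw":-1},{"angular":[0,0,0],"travel":[0,0,0],"claw":-1}]'
python3 - <<'E'
from h import *
where(-32.3,R=.057,z=.046)
E
```

```text
time: 11.15
tcp_pos: [0.5262, -0.1965, 0.0883]
ee_rot: [2.751, 1.513, 0.002]
force: [0.2, 0.1, -0.3]
gripper_width: 0.0004
t 11.15 tcp [ 0.5262 -0.1965  0.0883] az/R -34.0 0.0596 toolY az -32.37 tool shift [ 0.0017 -0.0026  0.0423] j7 0.09 F [ 0.2  0.1 -0.3]
```

```bash
python3 -m handwheel '[{"angular":[0,0,0],"travel":[0.0017,-0.0026,0],"claw":-1},{"angular":[0,0,0],"travel":[0,0,0.012],"claw":-1},{"angular":[0,0,0],"travel":[0,0,0.01],"claw":-1},{"angular":[0,0,0],"travel":[0,0,0.01],"claw":-1},{"angular":[0,0,0],"travel":[0,0,0.01],"claw":-1},{"angular":[0,0,0],"travel":[0,0,0],"claw":-1},{"angular":[0,0,0],"travel":[0,0,0],"claw":-1}]'
python3 - <<'E'
from h import *
where(-32.3,R=.057,z=.046)
E
```

```text
time: 11.73
tcp_pos: [0.5234, -0.193, 0.0438]
ee_rot: [-2.752, -1.514, 0.002]
force: [-0.3, -0.7, 0.1]
gripper_width: 0.0007
t 11.7333 tcp [ 0.5234 -0.193   0.0438] az/R -32.6 0.0553 toolY az -32.37 tool shift [ 0.0003  0.0017 -0.0022] j7 0.12 F [-0.3 -0.7  0.1]
```

```bash
python3 -m handwheel '[{"angular":[0,0,-3],"travel":[0.003,0.0015,-0.002],"claw":-1},{"angular":[0,0,-3],"travel":[0.003,-0.0001,0],"claw":-1},{"angular":[0,0,-3],"travel":[0.003,-0.0001,0],"claw":-1},{"angular":[0,0,-3],"travel":[0.003,-0.0001,0],"claw":-1},{"angular":[0,0,-3],"travel":[0.003,-0.0001,0],"claw":-1},{"angular":[0,0,-3],"travel":[0.003,-0.0001,0],"claw":-1},{"angular":[0,0,-3],"travel":[0.003,-0.0001,0],"claw":-1},{"angular":[0,0,-3],"travel":[0.003,-0.0001,0],"claw":-1},{"angular":[0,0,-3],"travel":[0.003,-0.0001,0],"claw":-1},{"angular":[0,0,-3],"travel":[0.003,-0.0001,0],"claw":-1}]'
python3 - <<'E'
from h import *
where(-2.3,R=.057,z=.046)
E
```

```text
time: 12.57
tcp_pos: [0.5349, -0.1676, 0.0474]
ee_rot: [2.263, 2.174, -0.0]
force: [0.8, -3.2, -0.9]
gripper_width: 0.0004
t 12.5667 tcp [ 0.5349 -0.1676  0.0474] az/R -4.3 0.0582 toolY az -2.28 tool shift [ 0.0021 -0.0012  0.0014] j7 0.47 F [ 0.8 -3.2 -0.9]
```

```bash
python3 -m handwheel '[{"angular":[0,0,-3],"travel":[0.003,-0.0002,0],"claw":-1},{"angular":[0,0,-3],"travel":[0.003,-0.0002,0],"claw":-1},{"angular":[0,0,-3],"travel":[0.003,-0.0002,0],"claw":-1},{"angular":[0,0,-3],"travel":[0.003,-0.0002,0],"claw":-1},{"angular":[0,0,-3],"travel":[0.003,-0.0002,0],"claw":-1},{"angular":[0,0,-3],"travel":[0.003,-0.0002,0],"claw":-1},{"angular":[0,0,-3],"travel":[0.003,-0.0002,0],"claw":-1},{"angular":[0,0,-3],"travel":[0.003,-0.0002,0],"claw":-1},{"angular":[0,0,-3],"travel":[0.003,-0.0002,0],"claw":-1},{"angular":[0,0,-3],"travel":[0.003,-0.0002,0],"claw":-1},{"angular":[0,0,0],"travel":[0,0,0],"claw":-1},{"angular":[0,0,0],"travel":[0,0,0],"claw":-1},{"angular":[0,0,0],"travel":[0,0,0],"claw":-1},{"angular":[0,0,0],"travel":[0,0,0],"claw":-1},{"angular":[0,0,0],"travel":[0,0,0],"claw":-1}]'
python3 - <<'E'
from h import *
where(27.7,R=.057,z=.046)
E
```

```text
time: 13.82
tcp_pos: [0.5265, -0.137, 0.0468]
ee_rot: [1.627, 2.687, -0.0]
force: [-0.4, 0.1, -0.4]
gripper_width: 0.0005
t 13.8167 tcp [ 0.5265 -0.137   0.0468] az/R 27.8 0.0562 toolY az 27.6 tool shift [-0.0001  0.0008  0.0008] j7 0.82 F [-0.4  0.1 -0.4]
```

```bash
python3 -m handwheel '[{"angular":[0,0,0],"travel":[0,0,-0.01],"claw":-1},{"angular":[0,0,0],"travel":[0,0,-0.02],"claw":-1},{"angular":[0,0,0],"travel":[0,0,-0.04],"claw":-1},{"angular":[0,0,0],"travel":[0,0,-0.04],"claw":-1},{"angular":[0,0,0],"travel":[0,0,-0.04],"claw":-1},{"angular":[0,0,0],"travel":[0,0,-0.04],"claw":-1},{"angular":[0,0,0],"travel":[0.0332,0.0174,0],"claw":-1},{"angular":[0,0,0],"travel":[0.0332,0.0174,0],"claw":-1},{"angular":[0,0,0],"travel":[0.0332,0.0174,0],"claw":-1},{"angular":[0,0,0],"travel":[0.0332,0.0174,0],"claw":-1},{"angular":[0,0,0],"travel":[0.0332,0.0174,0],"claw":-1},{"angular":[0,0,0],"travel":[0.0332,0.0174,0],"claw":-1},{"angular":[0,0,0],"travel":[0.0332,0.0174,0],"claw":-1},{"angular":[0,0,0],"travel":[0.0332,0.0174,0],"claw":-1},{"angular":[0,0,0],"travel":[0.0332,0.0174,0],"claw":-1},{"angular":[0,0,0],"travel":[0.0332,0.0174,0],"claw":-1},{"angular":[0,0,0],"travel":[0.0332,0.0174,0],"claw":-1},{"angular":[0,0,0],"travel":[0.0332,0.0174,0],"claw":-1},{"angular":[0,0,0],"travel":[0,0,0],"claw":-1},{"angular":[0,0,0],"travel":[0,0,0],"claw":-1}]'
python3 - <<'E'
from h import *
c=env.camera("top");cv2.imwrite("pics/top4.png",c["color"])
cv2.imwrite("pics/z4.png",cv2.resize(c["color"][175:265,270:370],None,fx=6,fy=6,interpolation=cv2.INTER_CUBIC))
E
```

```text
time: 15.48
tcp_pos: [0.5254, 0.3156, 0.237]
ee_rot: [-1.62, -2.691, -0.001]
force: [1.1, -0.1, 0.1]
gripper_width: 0.0004
```

View pics/z4.png

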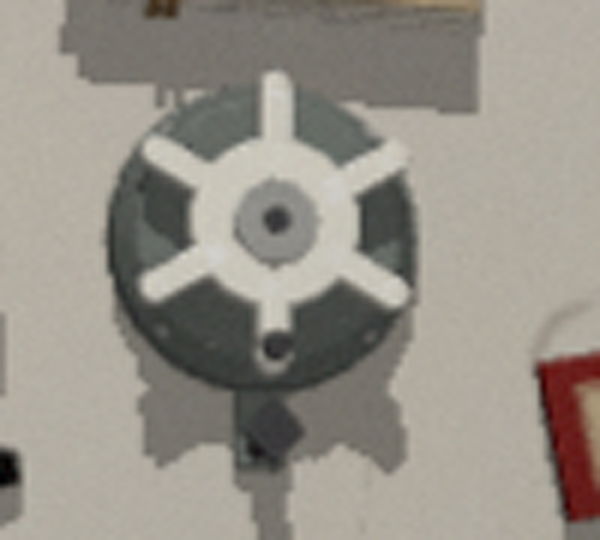

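View pics/top4.png

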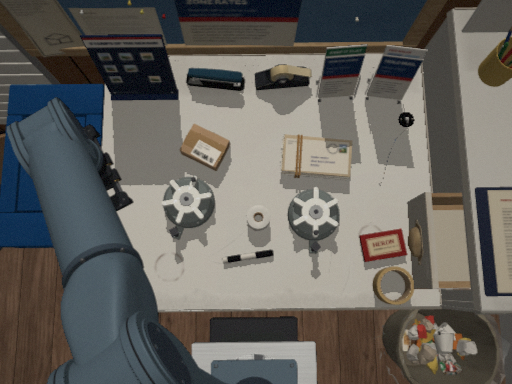

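The stud is at the pointer (crop (275,345)). The parcels dial, parcel, bundle, roll, marker and pad sit at their starting pixels. The stamp is hidden from the top, so I'll check it in the side view before handing in.

```bash
python3 - <<'E'
from h import *
c=env.camera("side");a=cv2.imread("pics/side0.png");b=c["color"]
o=np.hstack([a[200:290,90:170],b[200:290,90:170]]);cv2.imwrite("pics/st.png",cv2.resize(o,None,fx=5,fy=5))
t0=cv2.imread("pics/top0.png");t=cv2.imread("pics/top4.png")
d=cv2.absdiff(t0,t).max(2)>60;d[:,:135]=0;d[300:]=0
n,l,s,_=cv2.connectedComponentsWithStats(d.astype(np.uint8));print([x.tolist() for x in s[1:] if x[4]>8])
E
```

```text
[[295, 198, 6, 6, 25], [314, 230, 4, 6, 23], [135, 250, 21, 50, 589]]
```

View pics/st.png

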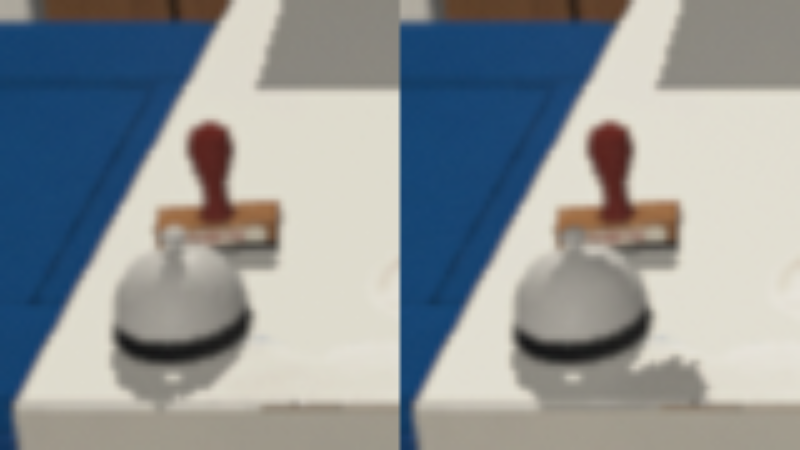

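The side view shows the stamp in the same place as at the start (left half before, right half now). In the top view, only the stud's old and new positions and the arm differ.

```bash
python3 -c "
from workcell import env;print(env.hand_in())"
```

```text
the job is handed in; nothing more can be done
None
```

The letters dial is set: its studded lobe rests at the pointer, and I've handed the job in. No verdict came back.

- **Clicks:** the dial started two clicks short. With the shut fingertips I made two separate 60° anticlockwise flicks. The wheel came to rest after each one, and I backed off after the first and saw the stud exactly one click short. Every force reading stayed below 6 N, though I only read it at the end of each move. The job took about 16 s of robot time.
- **Last checks:** the top view shows the stud at the pointer. Comparing it with the first top picture, the only other change is the arm itself, so the parcels dial and the other loose things did not move. The arm hid the stamp from above, but the side view shows it where it was. The fingers ended at 0.24 m height, with force readings near zero. No check failed or disagreed.

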